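Fold open the bifold door of the wide bottle bay

TASK

Two open-topped bottle bays stand on the lab bench, each with a half-open bifold door; fold the door of the wider bay fully open, so that somebody can take its bottles out. Push it by the steel post on its fold hinge until both panels lie folded together at the pivot end of the track, then let go; leave the door of the narrower bay as it is.

Things in the scene. Friction and masses are not known exactly. Their poses are not given: they have to be found in the camera images.
- wide_door (a joint): Angle between the wider door's pivoted panel and its track: 0 shut, 1.45 its stop (folded). Two white panels, each 140 mm from hinge to hinge, 12 mm thick, tops 218 mm over the bench; the leading edge runs in the track, so this angle sets both. As it grows the fold swings out, first towards the robot, then left, on a 140 mm circle round the pivot. 1 to 4 N at the post move it; it stays where left.
- wide_post: Upright steel hinge post, 16 mm in diameter, at the fold of the wider bay's door: the one to push. It stands clear 60 mm above the panels, 218 to 278 mm over the bench, space all round; nothing else on the bays is higher than 222 mm. Origin on its axis, 30 mm below its top (248 mm over the bench). z is up; y points along the panel to the pivot.
- wide_pivot (a point): Axis of the wider door's fixed pivot, 248 mm over the bench, at the left end of the bay's front seen from the robot. x points into the bay, away from the robot (yaw up to 0.2 rad); the track runs 280 mm along -y from here. The bay is 310 mm wide, 150 mm deep, holds three blue-capped bottles and may stand left or right of the narrower one.
- narrow_post: The same kind of post (same diameter, heights and origin) on the door of the narrower bay, which is 220 mm wide with two bottles and 95 mm panels, and swings as easily: to be left alone.

How it is judged:
By the outcome, as a careful person would: the job done as asked, in the order asked, and still so for the second after the job is handed in, with the robot touching nothing.
It also fails if it takes over 32 s, if anything falls off the work surface, if the arm or the gripper's body presses on something with over 40 N, if the wrist force passes 120 N, or if a joint passes its speed limit or range.

ROBOT

A 6-joint arm with a two-finger parallel gripper is mounted at the origin on the work surface. World frame = base frame: x ahead of the robot, y to its left, z up, the work surface at z = 0. Lengths are in mm, angles in rad, forces in N, time in s.
With the tool pointing down it reaches from about 425 to 1125 mm from the base axis. Payload 14.9 kg.
Tool frame: the origin (TCP) lies midway between the tips of the shut fingers; the grasp point (between the pads) lies manip.grip_point_offset behind it (manip.grip_point_offset is the distance from the TCP to the grasp point, in mm); z points along the fingers, x is the direction in which the jaws open and shut, and the axes are right-handed (so a half turn about z gives the same grasp; the last joint's range is limited). The gripper opens to 91 mm and grips with 3 to 60 N. Pads are 32 mm wide; open, the fingers measure 118 mm over their backs; the gripper's body (76 mm by 178 mm) begins 60 mm behind the grasp point.
Start: joints at [-1.271, 0.379, 1.734, -0, 1.028, -0.033], TCP at [228.679, -661.607, 213.932] pointing down, gripper open.
Joint ranges: [-2.77, 2.77], [-0.74, 2.19], [0, 2.66], [-1.06, 4.2], [0.31, 2.87], [-3.08, 3.08]. Speed limits (rad/s): [1.89, 1.89, 2.39, 3.14, 3.14, 3.14].

INTERFACE

Orientations are given as a 3x3 rotation matrix whose columns are the frame's x, y, z axes.
In Python, from cell import manip gives the robot as it stands. The module is installed in compiled form; this text tells all that it offers.
- The arm moves only by the tool move_arm, never from a script. Its argument "rows" is a list of rows, each a list of 6 numbers: the shift along the tool's x, y, z in m, then the turn, a rotation vector about the tool's x, y, z in rad. A call has 1 to 8 rows; each row is the pose to reach, as a shift and turn from the pose commanded when the call began, along the tool's axes at that moment; what a row does not reach only later rows make up. A row lasts 1/8 s, in which the tool goes at most 62.5 mm and 10.7 degrees, less where a joint would pass 70% of its speed; a pose out of reach is approached as far as the arm can. A call with a gripper value outside its range is refused whole. "gripper" is the finger opening in m, from 0 to 0.0912, set as the call begins (left out, the last holds). The fingers move at their own pace and stop on an object; "newtons" is the grip in N (left out, the last holds). Time passes only in rows, so rows that repeat a pose let the fingers close. It gives the time, the measured TCP pose, the force and the opening at its end, in the units of the state.
- manip.get_state(): the state, without advancing time (a new reading comes with each control period).
- manip.read_camera(name): name is "scene" or "top" or "wrist"; returns the picture (420x560x3 uint8, red, green, blue); there is no depth.
- manip.camera_params(name): a dict with "fovy" (degrees; the focal length in pixels is half the picture's height over the tangent of half this angle, whatever the lens; pixels are square), "cx", "cy" (the principal point, pixels), "rvec" (rotation vector, rad) and "tvec" (3), from world to camera coordinates, as OpenCV has them; the wrist camera has in their place "T_tool_cam" (4x4, takes a point from camera to tool coordinates, whose origin is the TCP and whose axes are the tool frame's). Camera axes: x right, y down, z forward; pixel columns grow to the right and rows downward; lengths in mm; the calibration is good to about 2 mm. A picture is of the moment at which its call begins: read the wrist's pose just before it. camera_params takes no time and is no camera call.
- manip.sign_off(): hands the job in, once; it reports no verdict.
Trained networks look in the newest picture that a camera, given by its name, has taken for a name from the list of things; names that differ only in an ending like _2 or _b are one class to them, and where a whole thing is asked for, a point or a joint stands for the part that bears it (a point fixed in the world has none). Each returns a list of dicts, best first, with "conf" (0 to 1); they miss things now and then, are a little off and sometimes report something else, mostly with a low value. They report only what shows in the picture. A call takes as long as a camera call.
- manip.cut_out(camera, thing): "mask" (420x560 bool, what is visible of it) and "centre" ([column, row] in pixels, amid what is visible of it).
The state is a dict: "time_s": time; "joints": joint angles; "joint_vel": joint speeds; "joint_torque": joint torques, N m; "eef_pos": TCP position; "eef_rot": TCP orientation; "force": force on the tool from outside, world axes, zero at the start; "torque": the same for the moment, N m; "width": finger opening in mm.
Only numpy, scipy, OpenCV 4.12 (cv2) and the standard library are available. Lean on these libraries where they do the work, as an engineer would, in place of code of your own. Each camera call takes 0.05 s, during which the arm holds its last target.

## Working session

There is one attempt and no reset: what is moved stays moved. The work goes in short steps, Python scripts to look and compute and a tool call to move; the robot and the scene stay as the last step left them, time stands still between calls to the robot, and variables do not carry over. Pictures are saved under pics/ and viewed, and the job is handed in when it is done.

Besides the shell and the picture viewer there is one more tool, called after "Emit:" as name([rows], argument=value, ...), one row to a line, values as JSON. move_arm: Moves the arm, as the interface text tells. Its arguments: {"type":"object","properties":{"rows":{"type":"array"},"gripper":{"type":"number"},"newtons":{"type":"number"}},"required":["rows"]}

```bash
mkdir -p pics; cat > h.py <<'E'
import numpy as np, cv2
from cell import manip
def save(n,im): cv2.imwrite(f'pics/{n}.png',im[:,:,::-1])
def cam(name,st=None):
    p=manip.camera_params(name); f=210/np.tan(np.radians(p['fovy'])/2)
    K=np.array([[f,0,p['cx']],[0,f,p['cy']],[0,0,1]])
    if 'rvec' in p:
        R=cv2.Rodrigues(np.array(p['rvec'],float))[0]; t=np.array(p['tvec'],float).ravel()
    else:
        T=np.array(p['T_tool_cam']);W=np.eye(4);W[:3,:3]=st['eef_rot'];W[:3,3]=st['eef_pos']
        M=np.linalg.inv(W@T);R=M[:3,:3];t=M[:3,3]
    return K,R,t
def proj(c,X):
    K,R,t=c; x=K@(R@np.asarray(X,float)+t); return x[:2]/x[2]
def onz(c,uv,z):
    K,R,t=c; d=R.T@np.linalg.inv(K)@np.array([uv[0],uv[1],1]); C=-R.T@t
    return C+d*(z-C[2])/d[2]
def tri(c1,u1,c2,u2):
    P=[c[0]@np.c_[c[1],c[2]] for c in(c1,c2)]
    X=cv2.triangulatePoints(P[0],P[1],np.array(u1,float).reshape(2,1),np.array(u2,float).reshape(2,1)).ravel();return X[:3]/X[3]
E
python3 - <<'E'
from h import *
s=manip.get_state();print(s['time_s'],s['eef_pos'],s['eef_rot'],s['force'],s['width'])
for n in('scene','top'):
    im=manip.read_camera(n);save(n+'0',im)
    for th in('wide_post','narrow_post'):
        for d in manip.cut_out(n,th):
            m=d['mask'];r,c=np.nonzero(m);print(n,th,d['conf'],d['centre'],r.min(),r.max(),c.min(),c.max())
    p=manip.camera_params(n);print(p)
print(manip.get_state()['time_s'])
E
```

```text
0.0 [ 228.58207037 -661.21720438  213.28853314] [[ 3.26717336e-01 -9.45122043e-01 -3.26567092e-04]
 [-9.45121476e-01 -3.26717497e-01  1.03604613e-03]
 [-1.08588521e-03 -2.98486584e-05 -9.99999410e-01]] [-1.0339752   0.40195996  1.04847093] 90.91211557742031
scene wide_post 0.72 [162.5, 152.2] 142 165 154 166
scene narrow_post 0.84 [333.8, 150.1] 132 201 326 340
{'fovy': 45.01177549108846, 'cx': 274.22509802169753, 'cy': 206.52061252722936, 'rvec': array([ 2.01138715,  1.79110843, -0.4842188 ]), 'tvec': array([-145.14214831, -465.37350891, 1484.89732318])}
top wide_post 0.68 [382.3, 251.5] 244 254 360 393
top narrow_post 0.47 [197.0, 241.2] 233 242 187 214
top narrow_post 0.29 [388.4, 190.8] 131 254 309 483
{'fovy': 54.388107683756715, 'cx': 276.25919216173554, 'cy': 205.56911359334853, 'rvec': array([ 2.19426759, -2.1517776 ,  0.0981137 ]), 'tvec': array([ 37.92649653, 652.1796295 , 924.90084811])}
0.3
```

View pics/scene0.png

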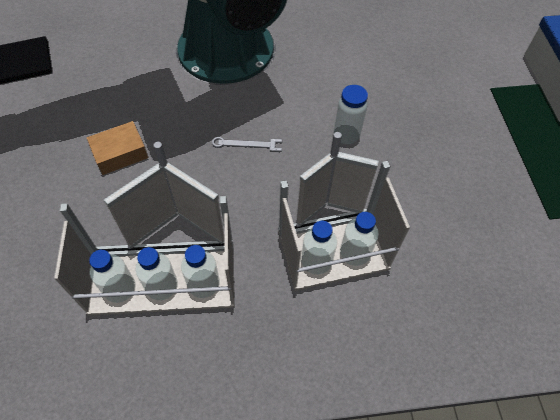

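View pics/top0.png

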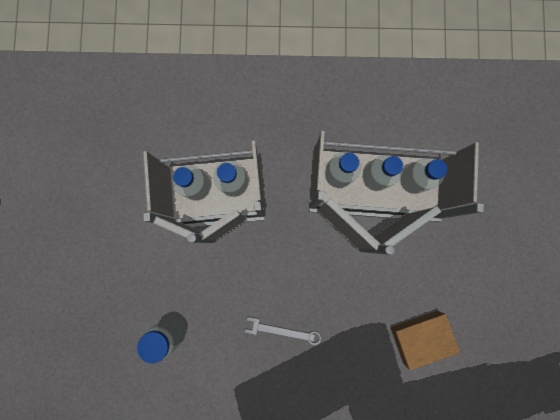

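```bash
python3 - <<'E'
import cv2,numpy as np
a=cv2.imread('pics/scene0.png')[120:270,40:250];b=cv2.imread('pics/top0.png')[120:270,295:495]
cv2.imwrite('pics/z0.png',np.vstack([cv2.resize(a,(560,300)) if 0 else cv2.resize(a[:, :200],None,fx=3.9,fy=2,interpolation=2)[:, :780],cv2.resize(b,None,fx=3.9,fy=2,interpolation=2)[:, :780]]))
cv2.imwrite('pics/zs.png',cv2.resize(a,None,fx=3.8,fy=3.8,interpolation=2));cv2.imwrite('pics/zt.png',cv2.resize(b,None,fx=4,fy=4,interpolation=2))
E
```

```text
(no output)
```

View pics/zs.png

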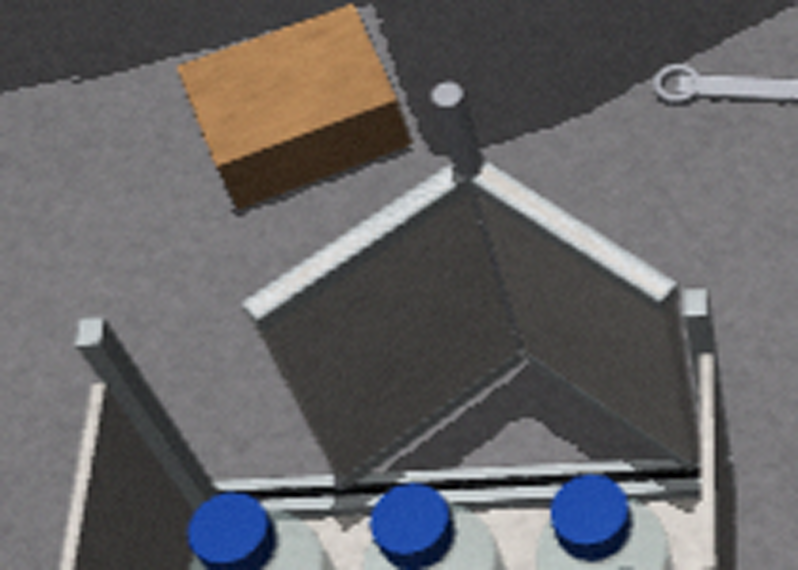

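View pics/zt.png

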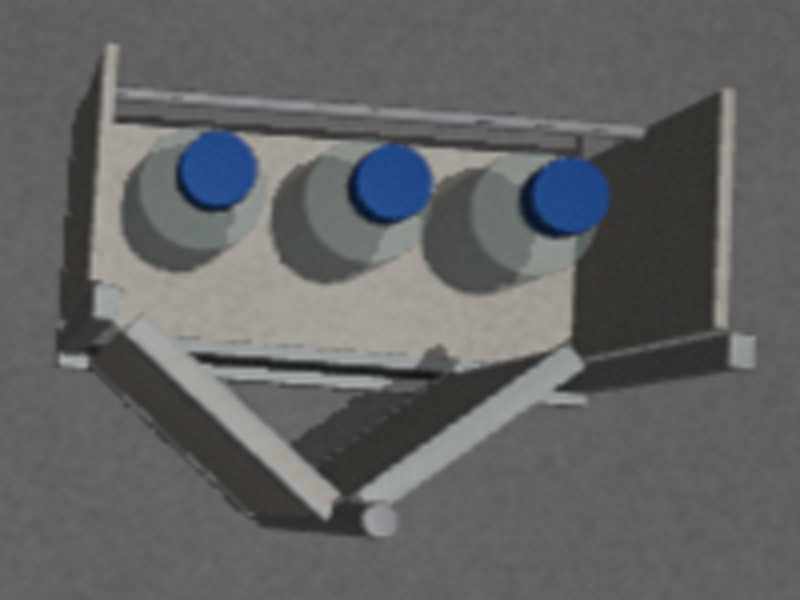

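```bash
python3 - <<'E'
from h import *
s=cam('scene');t=cam('top')
S=lambda u,v:(u/3.8+40,v/3.8+120); T=lambda u,v:(u/4+295,v/4+120)
for n,a,b,z in(('post',(447,95),(381,520),278),('panelpiv',(667,290),(138,325),218),('lead',(252,306),(568,360),218),('cornerL',(695,300),(106,298),222),('cornerR',(92,332),(742,350),222)):
    a=S(*a);b=T(*b);print(n,tri(s,a,t,b).round(1),onz(s,a,z).round(1),onz(t,b,z).round(1))
E
```

```text
post [ 556.  -145.5  273.2] [ 560.3 -143.2  278. ] [ 555.9 -146.5  278. ]
panelpiv [644.8 -47.3 213.3] [648.1 -45.2 218. ] [644.  -49.6 218. ]
lead [ 631.8 -252.1  214.4] [ 634.2 -250.8  218. ] [ 631.5 -251.   218. ]
cornerL [656.4 -32.6 219.7] [658.1 -31.5 222. ] [656.  -34.1 222. ]
cornerR [ 638.3 -331.   215.5] [ 643.2 -326.6  222. ] [ 637.4 -330.5  222. ]
```

Emit:
move_arm([
  [0,0,-0.05,0,0,0],
  [0,0,-0.1,0,0,0],
  [-0.03,-0.04,-0.125,0,0,-0.1],
  [-0.06,-0.08,-0.125,0,0,-0.2],
  [-0.09,-0.12,-0.125,0,0,-0.3],
  [-0.12,-0.16,-0.125,0,0,-0.4],
  [-0.15,-0.2,-0.125,0,0,-0.5],
  [-0.18,-0.24,-0.125,0,0,-0.5],
], gripper=0.045)

```text
time_s: 1.3
eef_pos: [397.4, -411.6, 339.0]
eef_rot: [[0.741, -0.672, 0.0], [-0.672, -0.741, -0.0], [0.0, -0.0, -1.0]]
force: [1.1, 0.1, 0.4]
width: 45.2
```

```bash
python3 - <<'E'
from h import *
s=manip.get_state();print(s['time_s'],s['eef_pos'],s['eef_rot'],s['width'],manip.grip_point_offset)
R=s['eef_rot'];print(R.T@(np.array([557,-145,340])-s['eef_pos']), np.arctan2(R[1,0],R[0,0]))
E
```

```text
1.3 [ 397.37053245 -411.63112188  339.04297603] [[ 7.40710960e-01 -6.71823818e-01  1.75835295e-04]
 [-6.71823801e-01 -7.40710981e-01 -1.51409025e-04]
 [ 2.31963323e-04 -5.98001215e-06 -9.99999973e-01]] 45.191473590664636 18.8
[ -60.88961563 -304.73948395   -0.96932581] -0.7366683014443667
```

Emit:
move_arm([
  [-0.012,-0.05,0,0,0,0],
  [-0.024,-0.1,0,0,0,0],
  [-0.036,-0.15,0,0,0,0],
  [-0.048,-0.2,0,0,0,0],
  [-0.06,-0.24,0,0,0,0],
  [-0.06,-0.24,0,0,0,0],
])

```text
time_s: 2.05
eef_pos: [514.6, -193.2, 339.0]
eef_rot: [[0.742, -0.671, 0.0], [-0.671, -0.742, 0.0], [0.0, -0.0, -1.0]]
force: [0.0, -0.2, 0.3]
width: 45.4
```

```bash
python3 - <<'E'
from h import *
s=manip.get_state();print(s['time_s'],s['eef_pos'],s['width']);c=cam('wrist',s)
im=manip.read_camera('wrist');save('w1',im)
for d in manip.cut_out('wrist','wide_post'):print(d['conf'],d['centre'])
for x in (218,278): print(proj(c,[557,-145,x]))
print(proj(c,[651,-41,218]), manip.camera_params('wrist'))
E
```

```text
2.05 [ 514.55072169 -193.18533814  338.95968076] 45.418336863639546
0.71 [276.5, 139.9]
[280.43485872 135.73086933]
[280.06138908 139.36977036]
[280.21167452 -37.27213914] {'fovy': 70.70178624235827, 'cx': 281.9665504792101, 'cy': 205.61022353525524, 'T_tool_cam': array([[ 9.99999970e-01,  9.33448640e-05,  2.27434126e-04,
         5.89989151e-01],
       [-1.52034284e-04,  9.61807932e-01,  2.73725190e-01,
        -7.74736281e+01],
       [-1.93197106e-04, -2.73725216e-01,  9.61807917e-01,
        -1.71109690e+02],
       [ 0.00000000e+00,  0.00000000e+00,  0.00000000e+00,
         1.00000000e+00]])}
```

View pics/w1.png

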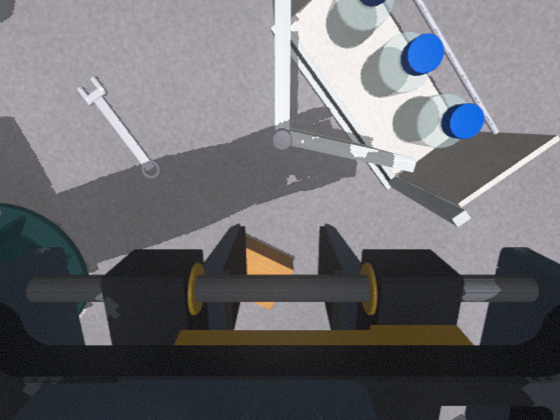

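```bash
python3 - <<'E'
from h import *
s=manip.get_state();c=cam('wrist',s)
w=onz(c,(282,139),278);print('post',w); R=s['eef_rot']
print(tri(c,(282,139),cam('top'),(390.2,250)),tri(c,(282,139),cam('scene'),(157.6,145)))
print(R.T@(np.array([w[0],w[1],238])-s['eef_pos']))
E
```

```text
post [ 557.53746473 -147.85059192  278.        ]
[ 556.32066208 -148.22351601  271.11646797] [ 556.75915816 -145.11034451  273.27048542]
[  0.66331501 -64.49178813 100.87818497]
```

Emit:
move_arm([
  [0,-0.04,0,0,0,0],
  [0,-0.064,0,0,0,0],
  [0,-0.064,0.03,0,0,0],
  [0,-0.064,0.06,0,0,0],
  [0,-0.064,0.085,0,0,0],
  [0,-0.064,0.1,0,0,0],
  [0,-0.064,0.1,0,0,0],
])

```text
time_s: 3.02
eef_pos: [556.3, -148.4, 238.3]
eef_rot: [[0.739, -0.673, -0.001], [-0.673, -0.739, 0.0], [-0.001, 0.001, -1.0]]
force: [0.4, 0.6, 0.2]
width: 44.9
```

```bash
python3 - <<'E'
from h import *
s=manip.get_state();print(s['time_s'],s['eef_pos'],s['force'])
save('w2',manip.read_camera('wrist'));save('s2',manip.read_camera('scene'))
a=cv2.imread('pics/s2.png')[80:280,40:260];cv2.imwrite('pics/s2z.png',cv2.resize(a,None,fx=3,fy=3))
# arc plan
R=np.array(s['eef_rot']);p0=np.array(s['eef_pos'])
post=np.array([557.3,-146.5])
for rad,piv in((140,np.array([651.5,-41.])),):
  d=(post-piv);print(np.hypot(*d))
  d=d/np.hypot(*d); off=p0[:2]-post; print('off',R.T@np.r_[off,0])
  # rotation of -phi (clockwise from above as fold goes toward -x,+y)
  for lead in (0,): 
    for ph in np.arange(0.1,0.95,0.1):
      cph,sph=np.cos(-ph),np.sin(-ph)
      Q=np.array([[cph,-sph],[sph,cph]]); n=piv+140*Q@d
      print(round(ph,2),n.round(1),(R.T@np.r_[n-p0[:2],0]).round(1))
E
```

```text
3.025 [ 556.31513717 -148.37978402  238.28944271] [0.39494434 0.6215196  0.21384067]
141.43510879551798
off [5.37919028e-01 2.05284812e+00 7.03773388e-04]
0.1 [ 548.3 -135.6] [-14.5  -4.    0. ]
0.2 [ 539.4 -124.8] [-28.4  -6.    0. ]
0.3 [ 531.6 -113.2] [-42.   -9.3   0. ]
0.4 [ 524.9 -100.9] [-55.2 -14.    0.1]
0.5 [519.6 -87.9] [-67.8 -20.    0.1]
0.6 [515.6 -74.5] [-79.8 -27.1   0.1]
0.7 [512.9 -60.8] [-91.1 -35.5   0.1]
0.8 [511.6 -46.9] [-1.014e+02 -4.490e+01  1.000e-01]
0.9 [511.7 -32.9] [-1.107e+02 -5.540e+01  1.000e-01]
```

View pics/s2z.png

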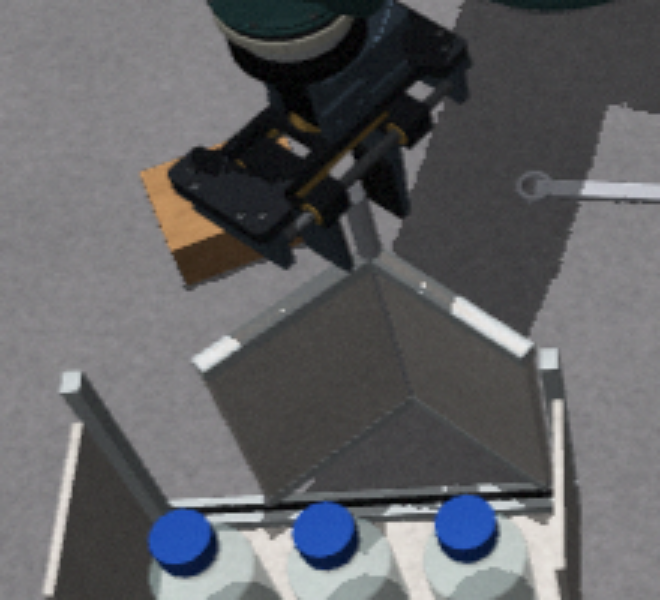

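View pics/w2.png

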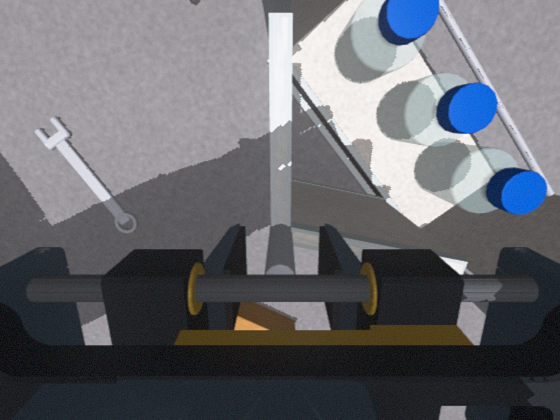

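Emit:
move_arm([
  [-0.007,-0.002,0,0,0,0.05],
  [-0.014,-0.003,0,0,0,0.1],
  [-0.021,-0.004,0,0,0,0.15],
  [-0.028,-0.005,0,0,0,0.2],
  [-0.035,-0.007,0,0,0,0.25],
  [-0.0415,-0.009,0,0,0,0.3],
  [-0.048,-0.011,0,0,0,0.35],
  [-0.0545,-0.0135,0,0,0,0.4],
], gripper=0.026)

```text
time_s: 4.12
eef_pos: [526.2, -101.4, 240.3]
eef_rot: [[0.418, -0.908, 0.002], [-0.909, -0.418, -0.001], [0.002, -0.002, -1.0]]
force: [1.7, -0.4, -1.0]
width: 26.2
```

```bash
python3 - <<'E'
from h import *
s=manip.get_state();print(s['time_s'],s['eef_pos'],s['force'],s['width'])
save('w3',manip.read_camera('wrist'))
E
```

```text
4.125 [ 526.23279364 -101.36289108  240.32656867] [ 1.71979733 -0.44676702 -1.03341916] 26.23635259502284
```

View pics/w3.png

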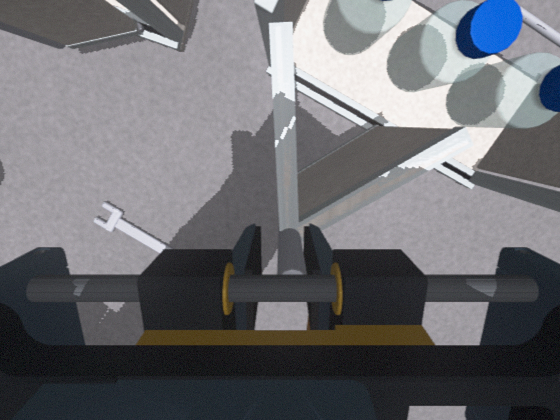

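Emit:
move_arm([
  [-0.007,0,0,0,0,0.05],
  [-0.014,-0.001,0,0,0,0.1],
  [-0.021,-0.0015,0,0,0,0.15],
  [-0.028,-0.003,0,0,0,0.2],
  [-0.0345,-0.0045,0,0,0,0.25],
  [-0.0415,-0.006,0,0,0,0.3],
  [-0.048,-0.0085,0,0,0,0.35],
])

```text
time_s: 5.05
eef_pos: [513.7, -54.2, 240.0]
eef_rot: [[0.082, -0.997, 0.001], [-0.997, -0.082, -0.0], [0.001, -0.001, -1.0]]
force: [-1.9, -1.9, 0.7]
width: 26.1
```

Emit:
move_arm([
  [-0.003,0,0,0,0,0.02],
  [-0.005,0,0,0,0,0.035],
])

```text
time_s: 5.3
eef_pos: [513.2, -49.1, 239.5]
eef_rot: [[0.048, -0.999, 0.001], [-0.999, -0.048, -0.0], [0.0, -0.001, -1.0]]
force: [0.3, -0.7, 1.0]
width: 26.3
```

```bash
python3 - <<'E'
from h import *
s=manip.get_state();print(s['time_s'],s['eef_pos'],s['force'],s['width'])
save('w4',manip.read_camera('wrist'))
E
```

```text
5.3 [513.19669414 -49.12458058 239.52398473] [ 0.28160273 -0.69544018  1.04173655] 26.261364614062575
```

View pics/w4.png

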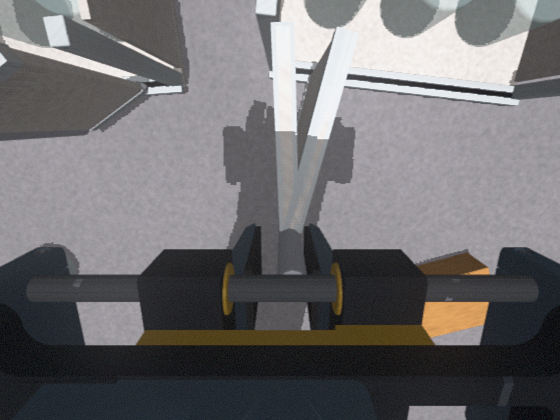

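Emit:
move_arm([
  [-0.002,0,0,0,0,0.01],
  [-0.004,0,0,0,0,0.02],
])

```text
time_s: 5.6
eef_pos: [512.8, -45.7, 239.0]
eef_rot: [[0.028, -1.0, 0.0], [-1.0, -0.028, -0.002], [0.002, -0.0, -1.0]]
force: [1.3, -20.8, -1.7]
width: 25.7
```

Emit:
move_arm([
  [-0.002,0,0,0,0,0],
  [-0.003,0,0,0,0,0],
])

```text
time_s: 5.85
eef_pos: [512.8, -45.4, 239.0]
eef_rot: [[0.029, -1.0, 0.001], [-1.0, -0.029, -0.007], [0.007, -0.0, -1.0]]
force: [1.5, -44.5, -3.6]
width: 26.0
```

The stop is reached (force rose). I'll relax to mid-gap, then lift.

Emit:
move_arm([
  [0.004,0,0,0,0,0],
  [0.009,0,0,0,0,0],
  [0.009,0,0,0,0,0],
])

```text
time_s: 6.22
eef_pos: [512.7, -51.1, 238.9]
eef_rot: [[0.027, -1.0, -0.0], [-1.0, -0.027, 0.0], [-0.0, 0.0, -1.0]]
force: [0.6, -0.1, 0.2]
width: 26.2
```

```bash
python3 - <<'E'
from h import *
s=manip.get_state();print(s['time_s'],s['eef_pos'],s['force'],s['width'])
save('w5',manip.read_camera('wrist'))
E
```

```text
6.225 [512.69477351 -51.11390293 238.85363866] [ 0.6144824  -0.08138737  0.15084389] 26.19212164627751
```

View pics/w5.png

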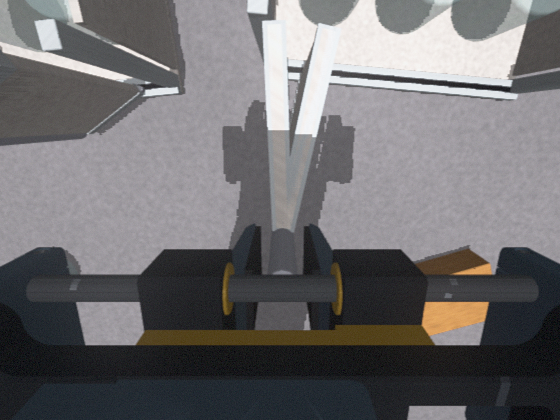

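Post stands centred (282,250) between the fingers, free of contact; the panels are nearly parallel. Lift straight up, then retreat.

Emit:
move_arm([
  [0,0,-0.02,0,0,0],
  [0,0,-0.05,0,0,0],
  [0,0,-0.1,0,0,0],
  [0.05,0,-0.1,0,0,0],
  [0.1,0,-0.1,0,0,0],
  [0.15,0,-0.1,0,0,0],
  [0.2,0,-0.1,0,0,0],
  [0.2,0,-0.1,0,0,0],
])

```text
time_s: 7.28
eef_pos: [518.2, -253.2, 338.7]
eef_rot: [[0.025, -1.0, -0.0], [-1.0, -0.025, 0.0], [-0.0, 0.0, -1.0]]
force: [-0.2, 1.2, -0.0]
width: 26.3
```

Emit:
move_arm([
  [0.05,0,0,0,0,0],
  [0.1,0,0,0,0,0],
  [0.15,0,0,0,0,0],
  [0.2,0,0,0,0,0],
  [0.2,0,0,0,0,0],
])

```text
time_s: 7.9
eef_pos: [523.9, -452.5, 338.3]
eef_rot: [[0.026, -1.0, -0.0], [-1.0, -0.026, 0.0], [-0.0, 0.0, -1.0]]
force: [0.5, 0.5, 0.1]
width: 25.7
```

```bash
python3 - <<'E'
from h import *
s=manip.get_state();print(s['time_s'],s['eef_pos'],s['force'])
a=manip.read_camera('scene');b=manip.read_camera('top');save('s6',a);save('t6',b)
cv2.imwrite('pics/t6z.png',cv2.resize(b[100:280,120:500,::-1],None,fx=2.1,fy=2.1,interpolation=2))
t=cam('top');print(proj(t,[512,-49.5,278]))
o=cv2.imread('pics/top0.png')[:,:,::-1]
d=np.abs(b.astype(int)-o).max(2)[130:250,130:275];print('narrow diff',(d>25).sum())
E
```

```text
7.9 [ 523.89769292 -452.47234188  338.28677715] [0.52469235 0.53597435 0.10856864]
[333.36535256 274.8224494 ]
narrow diff 0
```

View pics/t6z.png

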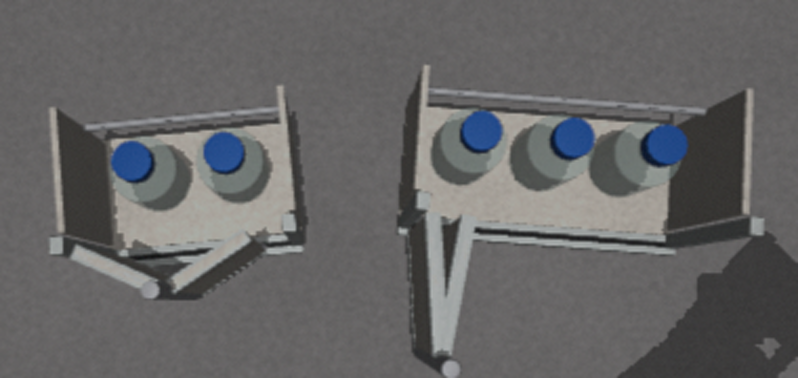

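View pics/s6.png

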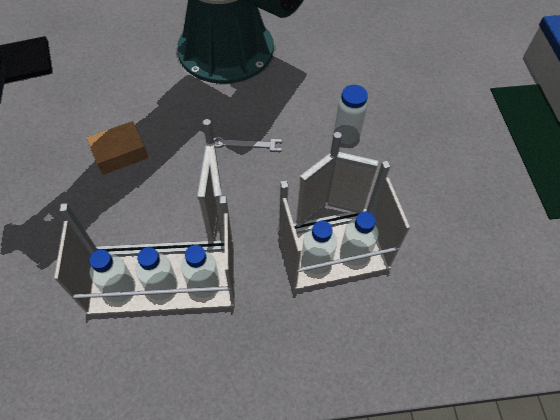

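The post now shows at about (334,276) in the top picture; (333,275) was predicted for the stop. The narrow bay shows no change.

```bash
python3 - <<'E'
from h import *
print(manip.sign_off())
E
```

```text
the job is handed in; nothing more can be done
None
```

The wider bay's door is folded fully open against its stop, and I handed the job in after about 8 s of robot time.

I held the fingers loosely around the fold post and pushed it along its arc. I then backed off until there was no contact, lifted the gripper clear and moved the arm away.

- **Reaching the stop:** the motion stopped and the force rose to about 45 N between the finger and the post. That is above the 40 N limit you give for the arm and the gripper's body. Only the fingers were touching, so I took the limit not to apply, but I pushed harder there than I needed to.
- **Final position:** the top picture shows the post within about 1 pixel (roughly 2 mm) of where it should be at 1.45 rad. The two panels lie folded together at the pivot end.
- **Narrower bay:** its part of the top picture is the same as before the move, so its door was not disturbed.
- **Post height:** two-view measurements put the post top at 271–273 mm, a few millimetres below the 278 mm in the text. This made no difference to the push.

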